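# Log a water sample case at the bench scanner

### The job

Log in the light-blue sample case at the trigger scanner clamped on the bench: first slide the scanner's yellow dust shutter fully open by its red tab and leave it open, then slide the case along the bench until it stands still inside the dark-blue outline, square to the scanner. With the case there, squeeze the orange trigger fully against the grip, hold it for about a second and let it spring right out again, then slide the case on until it lies wholly on the green mat. Never squeeze the trigger while the case is not in the outline, keep the case flat on the bench, and leave the bottle, the beaker and the meter where they are.

Things in the scene. Friction and masses are not known exactly. Their poses are not given: they have to be found in the camera images.
- reading_place (a point): Centre of the dark-blue outline printed flat on the bench before the scanner (no step), at bench height. Inside the line: 140 mm (x) by 160 mm (y), 15 mm more than the case on every side. Its axes: +x from the outline to the scanner's window, +y the way the scanner's grip points, z up.
- scanner (a point): Middle of the scanner's window, at [155, 0, 70] mm in reading_place axes (same orientation). The dark pistol-shaped scanner is fixed, lying on its side; in reading_place axes its head spans x 155 to 315, y -28 to 28, top z 97 mm; the shutter track x 141 to 149, y -110 to 40, top z 101; the grip runs along +y from the head to y 155, x 206 to 236, z 55 to 85.
- squeeze_point (a point): Half-way between the front of the trigger and the back of the grip, 70 mm above the bench, at [213, 85, 70] mm in reading_place axes (same orientation). Here trigger plus grip measure 52 mm along x at rest, 42 mm squeezed (x 194 to 236). Both are 24 to 30 mm high, free above, in front, behind and 45 mm below: fingers coming straight down can straddle them and close along x.
- trigger (a joint): Orange sprung trigger paddle, 72 mm long, 24 mm high, on the grip's side that faces the outline, hinged on a vertical axis beside the head at [198, 36] mm in reading_place axes. 0 = out (rest), 0.22 rad = fully squeezed (its stop); springs back by itself. At the squeeze point it takes 3.5 N to start and about 7.5 N at the stop.
- shutter_tab (a point): Centre of the red tab on the yellow dust shutter before the scanner's window: upright block 18 x 18 mm, 26 mm high, its centre 114 mm and top 127 mm above the bench; with the shutter shut at [145, 0, 114] mm in reading_place axes (same orientation). All else near the tab is lower than 102 mm.
- shutter (a joint): Dust shutter on a straight track: 0 = shut, 0.060 m = fully open (its stop). It opens towards -y of reading_place (away from the grip), takes 1 to 2 N and stays where left.
- case_center (a point): Centre (40 mm above the bench) of the closed light-blue sample case, 110 (x) by 130 (y) by 80 mm high, about 0.5 kg, loose, too wide for most grippers; slides when pushed at 20 to 70 mm height. Its +x side has a striped label, already facing roughly the scanner's side (within 0.5 rad). It starts left or right of the outline, the green mat is on the other side.
- done_mat: Green mat, printed flat on the bench (no step), 200 mm (x) by 220 mm (y); origin at its centre, at bench height.
- bottle: Bystander: glass bottle with a blue cap, 70 mm diameter, 150 mm high, loose; origin at the centre of its foot.
- beaker: Bystander: white open beaker, 80 mm diameter, 100 mm high, loose; origin at the centre of its foot.
- meter: Bystander: blue hand-held meter lying flat beside the scanner, 140 mm (x) by 72 mm (y) by 32 mm high, loose; origin at the centre of its underside.

How it is judged (in metres and radians):
On the way, in this order (a step that is already met when the one before it is completed fails the run):
1. the shutter is slid open (at least 48 mm) while the case is not yet in the outline (value of joint shutter above 0.048 m and not (x of case_center in the frame of reading_place between -0.018 and 0.018 m and y of case_center in the frame of reading_place between -0.018 and 0.018 m and angle between the y axis of case_center and the y axis of reading_place, either way round below 0.26 rad)), for 0.1 s.
2. with the shutter open, the case stands still inside the outline (centre within 18 mm of its centre along each axis, within 0.26 rad of square) (x of case_center in the frame of reading_place between -0.018 and 0.018 m and y of case_center in the frame of reading_place between -0.018 and 0.018 m and angle between the y axis of case_center and the y axis of reading_place, either way round below 0.26 rad and value of joint shutter above 0.048 m and linear speed of case below 0.01 m/s), for 0.3 s.
3. the trigger is fully squeezed (over 0.19 rad) for half a second with the case in the outline and the shutter open (x of case_center in the frame of reading_place between -0.018 and 0.018 m and y of case_center in the frame of reading_place between -0.018 and 0.018 m and angle between the y axis of case_center and the y axis of reading_place, either way round below 0.26 rad and value of joint shutter above 0.048 m and value of joint trigger above 0.19 rad), for 0.5 s.
4. the trigger is let right out (under 0.03 rad) with the case still in the outline (x of case_center in the frame of reading_place between -0.018 and 0.018 m and y of case_center in the frame of reading_place between -0.018 and 0.018 m and angle between the y axis of case_center and the y axis of reading_place, either way round below 0.26 rad and value of joint trigger below 0.03 rad), for 0.1 s.
At the end, for the whole second after the job is handed in: The case lies flat and still on the green mat (its centre within 47 mm of the mat's centre along each of the mat's axes, which is so whenever it lies wholly on the mat), the shutter is still open (at least 48 mm) and the trigger is out (under 0.03 rad) (x of case_center in the frame of done_mat between -0.047 and 0.047 m and y of case_center in the frame of done_mat between -0.047 and 0.047 m and height (world z) of case_center below 0.046 m and angle between case_center's own z axis and vertical below 0.1 rad and linear speed of case below 0.01 m/s and value of joint shutter above 0.048 m and value of joint trigger below 0.03 rad); the robot touches nothing.
It fails at once if the trigger is squeezed (over 0.08 rad) while the case is not in the outline (value of joint trigger above 0.08 rad and not (x of case_center in the frame of reading_place between -0.018 and 0.018 m and y of case_center in the frame of reading_place between -0.018 and 0.018 m and angle between the y axis of case_center and the y axis of reading_place, either way round below 0.26 rad)).
It fails at once if the case is tipped (over 0.25 rad) or lifted (over 20 mm) (angle between case_center's own z axis and vertical above 0.25 rad or height (world z) of case_center above 0.06 m).
It fails at once if the bottle, the beaker or the meter is moved by more than 20 mm (distance of any of bottle, beaker, meter from where it was at the start of the episode above 0.02 m).
It also fails if it takes over 72 s, if anything falls off the work surface, if the arm or the gripper's body presses on something with over 40 N, if the wrist force passes 120 N, or if a joint passes its speed limit or range.

### The arm

A 7-joint arm with a two-finger parallel gripper is mounted at the origin on the work surface. World frame = base frame: x ahead of the robot, y to its left, z up, the work surface at z = 0. Lengths are in mm, angles in rad, forces in N, time in s.
With the tool pointing down it reaches from about 400 to 900 mm from the base axis. Payload 5.6 kg.
Tool frame: the origin (TCP) lies midway between the tips of the shut fingers; the grasp point (between the pads) lies 19 mm behind it; z points along the fingers, y is the line along which they close (so a half turn about z gives the same grasp; the last joint's range is limited). The gripper opens to 92 mm and grips with 3 to 60 N. Pads are 20 mm wide; open, the fingers measure 128 mm over their backs; the gripper's body (75 mm by 189 mm) begins 69 mm behind the grasp point.
Start: joints at [-1.371, 0.468, -0.012, 1.603, 0.006, 1.071, -0.056], TCP at [156.316, 630.931, 214.592] pointing down, gripper open.
Joint ranges: [-2.53, 2.53], [-0.31, 2.02], [-1.57, 1.55], [0.28, 2.44], [-1.29, 4.43], [0.15, 1.84], [-2.92, 2.92]. Speed limits (rad/s): [2.57, 2.57, 3.14, 3.14, 3.14, 3.14, 3.14].

### API

Orientations are given as a rotation vector (axis times angle).
In Python, from cell import robot, grip, kin, viewer gives the robot as it stands. Calls block until the motion is done:
- robot.movep(position, orientation): joint-space move of the TCP to a pose.
- robot.servo_line(position, feed=150, rotation=None): straight line of the TCP; rotation=None keeps the orientation; feed is the mean speed in mm/s.
- robot.goto_joints(angles): joint-space move.
- grip(opening, newtons=None): opening from 0.0 (shut) to 1.0 (fully open); newtons is the grip in N (None keeps the last); returns when the fingers have stopped.
- robot.hold(seconds).
- kin.ik(position, orientation): joint angles nearest the present ones, or None.
- robot.observe(): the state.
- viewer.read_camera(name): name is "scene" or "side" or "wrist"; returns the picture (420x560x3 uint8, red, green, blue); there is no depth.
- viewer.camera_info(name): a dict with "camera_matrix" (3x3 intrinsics, pixels), "k1" (the pictures are not rectified: a ray, as slopes to the right and down, at radius r is drawn at 1 + k1 r^2 times it, then the intrinsics apply), "R" (3x3) and "t" (3): a world point X has camera coordinates R X + t. Camera axes: x right, y down, z forward; pixel columns grow to the right and rows downward; lengths in mm; the calibration is good to about 2 mm. A picture is of the moment at which its call begins: read the wrist's pose just before it. camera_info takes no time and is no camera call; for the wrist camera it gives the pose at the moment of the call.
A pose or a line that the arm cannot do raises robot.IKError and nothing moves.
- robot.job_done(): hands the job in; it is judged then, once.
Trained networks look in the newest picture that a camera, given by its name, has taken for a name from the list of things; names that differ only in an ending like _2 or _b are one class to them, and where a whole thing is asked for, a point or a joint stands for the part that bears it (a point fixed in the world has none). Each returns a list of dicts, best first, with "confidence" (0 to 1); they miss things now and then, are a little off and sometimes report something else, mostly with a low value. They report only what shows in the picture. A call takes as long as a camera call.
- viewer.silhouettes(name, camera): "mask" (420x560 bool, what is visible of it).
- viewer.pinpoint(name, camera): "at" ([x, y, z] in mm, in the coordinates of the camera as it stood for that picture, good to about 4 mm: a listed point, or the origin of a listed thing).
The state is a dict: "t": time; "joints": joint angles; "joint_velocities": joint speeds; "joint_torque": joint torques, N m; "tcp_pos": TCP position; "tcp_rot": TCP orientation; "contact_force": force on the tool from outside, world axes, zero at the start; "wrist_torque": the same for the moment, N m; "grip_width": opening from 0.0 (shut) to 1.0 (fully open); "grip_force": force on a finger pad.
Only numpy, scipy, OpenCV 4.12 (cv2) and the standard library are available. Lean on these libraries where they do the work, as an engineer would, in place of code of your own. Each camera call takes 0.05 s, during which the arm holds its last target. There are 200 camera calls.

## Working session

There is one attempt and no reset: what is moved stays moved. The work goes in short steps, each a Python script; the robot and the scene stay as the last script left them, time stands still between calls to the robot, and variables do not carry over. Pictures are saved under pics/ and viewed, at most 10 in all, crops included, and the job is handed in when it is done.

```bash
ls; mkdir -p pics; cat > h.py <<'E'
from cell import robot, grip, kin, viewer
import numpy as np, cv2
from scipy.spatial.transform import Rotation as Ro
def pts(name,cam,n=2):
    i=viewer.camera_info(cam)
    return [(round(d["confidence"],2),(np.array(i["R"]).T@(np.array(d["at"])-i["t"])).round(1)) for d in viewer.pinpoint(name,cam)[:n]]
def ray(cam,uv,z):
    i=viewer.camera_info(cam);K=np.array(i["camera_matrix"]);R=np.array(i["R"]);t=np.array(i["t"])
    p=np.linalg.solve(K,[uv[0],uv[1],1.])[:2];s=p.copy()
    for _ in range(30): s=p/(1+i["k1"]*(s@s))
    d=R.T@np.array([*s,1]);c=-R.T@t
    return c+d*(z-c[2])/d[2]
def proj(cam,X):
    i=viewer.camera_info(cam);c=np.array(i["R"])@X+i["t"];s=c[:2]/c[2];s=s*(1+i["k1"]*(s@s))
    return (np.array(i["camera_matrix"])@[*s,1])[:2]
def snap(cam,f):
    im=viewer.read_camera(cam);cv2.imwrite("pics/"+f,im[:,:,::-1]);return im
E
python3 - <<'E'
from h import *
for c in ("scene","side"):
    snap(c,c+"0.png")
    for n in "reading_place scanner squeeze_point shutter_tab case_center done_mat bottle beaker meter".split(): print(c,n,pts(n,c))
s=robot.observe();print(s["t"],s["tcp_rot"],s["contact_force"])
E
```

```text
pics
scene reading_place []
scene scanner [(0.96, array([609.1, -15.2,  69.1])), (0.7, array([ 464.9, -269.1,   -2. ]))]
scene squeeze_point [(0.91, array([660.9,  64.8,  71.6]))]
scene shutter_tab [(0.5, array([599.8, -27.6, 115.5])), (0.32, array([ 698.3, -204.4,   -2. ]))]
scene case_center [(0.97, array([430. , 272.2,  41.1]))]
scene done_mat [(0.8, array([ 462.5, -271.4,   -0.7]))]
scene bottle [(0.91, array([658.7, 326.3,   3. ])), (0.44, array([596. , -29.8, 119.8]))]
scene beaker [(0.7, array([ 675. , -311.1,    0.7]))]
scene meter [(0.78, array([ 699.7, -207.4,    1.9]))]
side reading_place []
side scanner [(0.88, array([604.5, -20.7,  65.3]))]
side squeeze_point [(0.59, array([665.4,  64.4,  67.1])), (0.26, array([593.2, -30.8, 116.3]))]
side shutter_tab [(0.62, array([594.8, -28.6, 115.4]))]
side case_center [(0.66, array([432.8, 275.9,  38.3]))]
side done_mat [(0.61, array([ 463.8, -266.5,    1.8]))]
side bottle [(0.66, array([662.6, 322.5,  -1.7]))]
side beaker [(0.96, array([ 676.3, -303.7,   -5.4]))]
side meter [(0.63, array([ 699.9, -206.4,    2. ]))]
1.0 [ 3.80643672e-01  3.11842528e+00 -1.31569812e-06] [-0.0393199  -0.36979218 -1.00365648]
```

```bash
python3 -c "
import cv2,numpy as np
cv2.imwrite('pics/both0.png',cv2.resize(np.hstack([cv2.imread('pics/scene0.png'),cv2.imread('pics/side0.png')]),(800,300)))"
```

```text
(no output)
```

View pics/scene0.png

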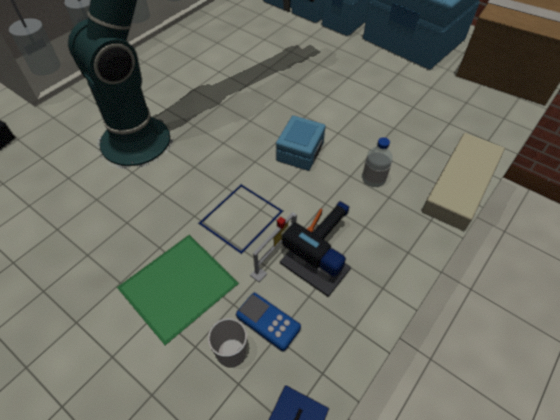

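View pics/side0.png

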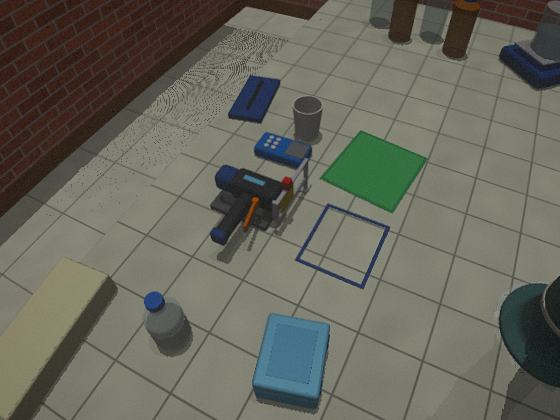

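The scene picture shows the outline with corners near (242,186), (283,211), (240,249) and (200,218). The case is at (301,142), the mat at (180,287), the red tab at (281,222) and the orange trigger at (315,220). The bottle and beaker are well clear of the case's path. Next I'll fit the outline and the case.

```bash
cat >> h.py <<'E'
from scipy.optimize import minimize
def casefit(cams,x0):
    ms=[]
    for c in cams:
        viewer.read_camera(c)
        d=[q for q in viewer.silhouettes("case_center",c) if q["confidence"]>.4]
        if d: ms.append((c,d[0]["mask"]))
    def cost(p):
        a=Ro.from_euler("z",p[2]).as_matrix();e=0
        B=np.array([[x,y,z] for x in(-55,55) for y in(-65,65) for z in(-40,40)])@a.T+[p[0],p[1],40]
        for c,m in ms:
            q=np.array([proj(c,b) for b in B]);h=cv2.convexHull((q*16).round().astype(np.int32))
            im=np.zeros(m.shape,np.uint8);cv2.fillConvexPoly(im,h,1,shift=4)
            e+=1-(m&(im>0)).sum()/(m|(im>0)).sum()
        return e/len(ms)
    best=min((minimize(cost,[x0[0],x0[1],y],method="Nelder-Mead",options=dict(initial_simplex=[[x0[0],x0[1],y],[x0[0]+10,x0[1],y],[x0[0],x0[1]+10,y],[x0[0],x0[1],y+.15]],xatol=.05,fatol=1e-4)) for y in x0[2]),key=lambda r:r.fun)
    return best.x.round(3),round(best.fun,3),len(ms)
E
python3 - <<'E'
from h import *
box={"scene":(190,180,292,258),"side":(290,200,395,292)}
for c in box:
    im=cv2.cvtColor(cv2.imread(f"pics/{c}0.png"),cv2.COLOR_BGR2HSV)
    m=cv2.inRange(im,(105,90,30),(130,255,170));x0,y0,x1,y1=box[c];k=np.zeros_like(m);k[y0:y1,x0:x1]=m[y0:y1,x0:x1]
    n,l,st,_=cv2.connectedComponentsWithStats(k);j=1+st[1:,4].argmax()
    v,u=np.nonzero(l==j);P=np.array([ray(c,(a,b),0)[:2] for a,b in zip(u,v)],np.float32)
    r=cv2.minAreaRect(P);print(c,n,st[j],r,cv2.boxPoints(r).round(0).tolist())
print(casefit(["scene","side"],(431,274,(-.6,-.4,-.2,0,.2,.4))))
E
```

```text
scene 2 [199 185  83  68 273] ((450.2475280761719, -17.253013610839844), (171.7261962890625, 152.0050811767578), 89.9793472290039) [[374.0, -103.0], [526.0, -103.0], [526.0, 69.0], [374.0, 69.0]]
side 2 [296 204  94  85 706] ((450.3605041503906, -14.570297241210938), (174.08120727539062, 154.64369201660156), 89.81266021728516) [[373.0, -101.0], [527.0, -102.0], [528.0, 72.0], [373.0, 73.0]]Traceback (most recent call last):
  File "<stdin>", line 9, in <module>
  File "h.py", line 33, in casefit
    best=min((minimize(cost,[x0[0],x0[1],y],method="Nelder-Mead",options=dict(initial_simplex=[[x0[0],x0[1],y],[x0[0]+10,x0[1],y],[x0[0],x0[1]+10,y],[x0[0],x0[1],y+.15]],xatol=.05,fatol=1e-4)) for y in x0[2]),key=lambda r:r.fun)
  File "h.py", line 33, in <genexpr>
    best=min((minimize(cost,[x0[0],x0[1],y],method="Nelder-Mead",options=dict(initial_simplex=[[x0[0],x0[1],y],[x0[0]+10,x0[1],y],[x0[0],x0[1]+10,y],[x0[0],x0[1],y+.15]],xatol=.05,fatol=1e-4)) for y in x0[2]),key=lambda r:r.fun)
              ~~~~~~~~^^^^^^^^^^^^^^^^^^^^^^^^^^^^^^^^^^^^^^^^^^^^^^^^^^^^^^^^^^^^^^^^^^^^^^^^^^^^^^^^^^^^^^^^^^^^^^^^^^^^^^^^^^^^^^^^^^^^^^^^^^^^^^^^^^^^^^^^^^^^^^^^^^^^^^^^^^^^^^^^^^^^^^^^^^
    res = _minimize_neldermead(fun, x0, args, callback, bounds=bounds,
                               **options)
    fsim[j] = func(sim[j])
              ~~~~^^^^^^^^
    fx = function(np.copy(x), *(wrapper_args + args))
  File "h.py", line 29, in cost
    q=np.array([proj(c,b) for b in B]);h=cv2.convexHull((q*16).round().astype(np.int32))
                ~~~~^^^^^
  File "h.py", line 14, in proj
    i=viewer.camera_info(cam);c=np.array(i["R"])@X+i["t"];s=c[:2]/c[2];s=s*(1+i["k1"]*(s@s))
ValueError: time passes only in moves, steps and waits
```

```bash
sed -i 's/^def pts/_C={}\ndef info(c):\n    if c=="wrist": return viewer.camera_info(c)\n    return _C.setdefault(c,None) or _C.update({c:viewer.camera_info(c)}) or _C[c]\ndef pts/; s/i=viewer.camera_info/i=info/' h.py
cat >> h.py <<'E'
RX=[np.pi/2**.5,np.pi/2**.5,0]   # tool y along +x
RX2=[np.pi/2**.5,-np.pi/2**.5,0] # tool y along -x
RY=[0,np.pi,0]; RY2=[np.pi,0,0]
def push(d,dist,fmax,step=4,feed=40):
    "push along unit d until dist or force along -d exceeds fmax"
    d=np.array(d,float);p0=np.array(robot.observe()["tcp_pos"]);f0=np.array(robot.observe()["contact_force"])@d;log=[];s=0
    while s<dist:
        s=min(dist,s+step);robot.servo_line(p0+d*s,feed=feed);o=robot.observe();f=f0-np.array(o["contact_force"])@d;log.append(round(f,1))
        if f>fmax: break
    print("push",s,log,np.round(o["tcp_pos"],1),"t",o["t"]);return s
E
python3 - <<'E'
from h import *
print(casefit(["scene","side"],(431,274,(-.6,-.4,-.2,0,.2,.4))))
red=(cv2.imread("pics/scene0.png"));h=cv2.cvtColor(red,cv2.COLOR_BGR2HSV)
for c in("scene","side"):
    h=cv2.cvtColor(cv2.imread(f"pics/{c}0.png"),cv2.COLOR_BGR2HSV);x=dict(scene=(272,212,292,230),side=(270,170,300,195))[c]
    m=cv2.inRange(h,(0,150,60),(6,255,255))|cv2.inRange(h,(172,150,60),(180,255,255));k=m[x[1]:x[3],x[0]:x[2]];v,u=np.nonzero(k);uv=(u.mean()+x[0],v.mean()+x[1]);print(c,uv,len(u),ray(c,uv,116))
for n,P,Rr in [("tab",(595,30,108),(RX,RX2)),("sq",(663,69,55),(RX,RX2)),("casey",(450,380,30),(RX,RX2)),("out",(450,70,30),(RX,RX2)),("mat",(463,-170,30),(RX,RX2)),("casex",(350,274,30),(RY,RY2)),("casex2",(520,274,30),(RY,RY2))]:
    print(n,[None if (q:=kin.ik(P,r)) is None else np.round(q,2).tolist() for r in Rr])
print(robot.observe()["t"])
E
```

```text
(array([4.30476e+02, 2.78792e+02, 2.67000e-01]), np.float64(0.058), 2)
scene (np.float64(280.6829268292683), np.float64(220.85365853658536)) 41 [593.82387276 -26.01252843 116.        ]
side (np.float64(286.55102040816325), np.float64(180.18367346938777)) 49 [598.10873241 -31.40181085 116.        ]
tab [[-0.55, 0.56, 0.59, 1.85, -0.4, 0.85, 0.24], [0.73, 1.01, -1.33, 1.77, 1.04, 1.26, 2.26]]
sq [[-0.55, 0.74, 0.58, 1.69, -0.5, 0.86, 0.24], [-0.06, 0.68, -0.13, 1.66, 0.11, 0.81, 2.9]]
casey [[-0.97, 0.62, 0.28, 1.89, -0.26, 0.67, -0.53], [-0.54, 0.63, -0.28, 1.86, 0.27, 0.69, 2.16]]
out [[-0.55, 0.47, 0.38, 2.21, -0.35, 0.52, 0.1], [-0.15, 0.46, -0.09, 2.18, 0.08, 0.51, 2.84]]
mat [[-0.27, 0.59, 0.69, 2.14, -0.64, 0.63, 0.87], [-0.64, 1.05, 1.33, 2.15, -1.22, 1.11, -1.78]]
casex [[-0.78, 0.44, 0.05, 2.22, -0.04, 0.49, 0.87], [-1.19, 0.49, 0.55, 2.24, -0.5, 0.53, -1.83]]
casex2 [[-0.61, 0.61, 0.09, 1.88, -0.08, 0.66, 1.1], [-0.96, 0.67, 0.56, 1.9, -0.53, 0.72, -1.66]]
1.4
```

```bash
python3 - <<'E'
from h import *
grip(0.0,20)
robot.movep([596,16,200],RX)
robot.servo_line([596,16,108],feed=120)
push([0,-1,0],100,7,step=5,feed=60)
o=robot.observe();p=o["tcp_pos"]
snap("scene","sh.png")
for c in("scene","side"): viewer.read_camera(c);print(pts("shutter_tab",c))
robot.servo_line([p[0],p[1]+8,108],feed=60);robot.servo_line([p[0],p[1]+8,200],feed=150)
print(robot.observe()["t"])
E
```

```text
push 80 [np.float64(1.2), np.float64(0.9), np.float64(-0.3), np.float64(-0.2), np.float64(1.1), np.float64(-0.6), np.float64(-0.0), np.float64(-0.4), np.float64(-0.4), np.float64(0.3), np.float64(-0.5), np.float64(0.6), np.float64(0.9), np.float64(0.7), np.float64(0.7), np.float64(10.2)] [596.6 -59.6 108.6] t 10.3333
[(0.5, array([593.8, -78. , 118.9]))]
[(0.45, array([595.8, -77.4, 115.7]))]
11.7083
```

View pics/sh.png

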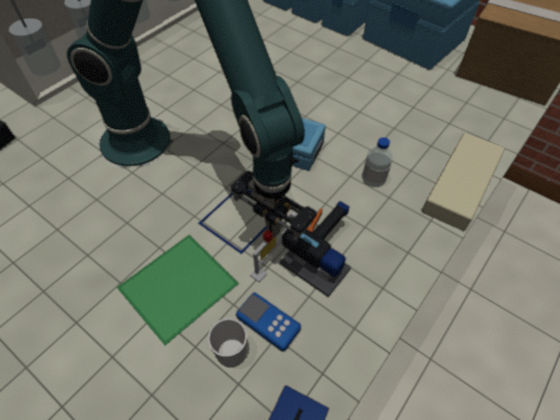

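The tab now reads y≈-77.5, which is 60 mm from the shut position, so the shutter is against its stop. Next I'll push the case along an arc that squares it and shifts it +20 mm in x.

```bash
cat >> h.py <<'E'
def rot(a): return (Ro.from_euler("z",a)*Ro.from_rotvec(RX)).as_rotvec()
def tool(c,a,gap,z=30,off=0): return [*(np.array(c)+Ro.from_euler("z",a).as_matrix()[:2,:2]@[off,75+gap]),z]
E
python3 - <<'E'
from h import *
a0=.267;c=np.array([430.5,278.]);L=150;n=6
path=[];
for i in range(n):
    am=a0*(1-(i+.5)/n);c=c+np.array([np.sin(am),-np.cos(am)])*L/n;path.append((c,a0*(1-(i+1)/n)))
path.append((np.array([c[0],50.]),0.));print(path[-2:])
c0=np.array([430.5,278.])
robot.movep(tool(c0,a0,28,200),rot(a0));grip(.45)
robot.servo_line(tool(c0,a0,28),feed=150)
robot.servo_line(tool(c0,a0,0),feed=50)
for q,a in path:
    robot.servo_line(tool(q,a,0),feed=70,rotation=rot(a))
o=robot.observe();print(o["tcp_pos"],o["contact_force"])
robot.servo_line(tool(q,0,25),feed=120)
snap("side","s2.png");m=snap("scene","s1.png")
print([pts("case_center",k) for k in("scene","side")],casefit(["scene","side"],(450,50,(-.2,0,.2))),robot.observe()["t"])
E
python3 -c "
import cv2,numpy as np
cv2.imwrite('pics/b2.png',cv2.resize(np.hstack([cv2.imread('pics/s1.png'),cv2.imread('pics/s2.png')]),(800,300)))"
```

```text
[(array([450.40796139, 129.76365238]), 0.0), (array([450.40796139,  50.        ]), 0.0)]
[450.53667304 125.01734962  30.03412963] [-0.81628301  0.51009126  0.045207  ]
[[(0.79, array([452.9,  45.4,  40.2]))], [(0.89, array([453.9,  49.3,  40.3]))]] (array([4.50313e+02, 5.03950e+01, 3.90000e-02]), np.float64(0.415), 2) 21.2583
```

View pics/b2.png

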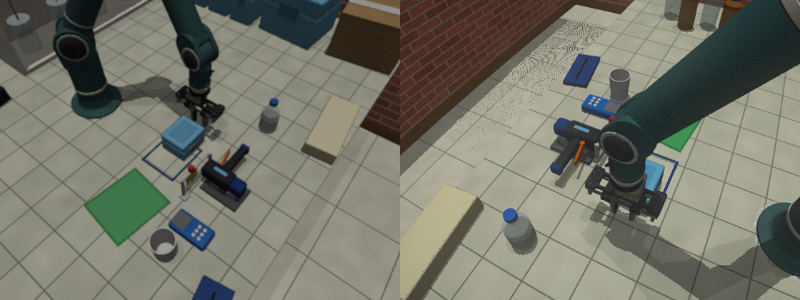

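The scene view shows the case square and half over the outline, as planned. It measures about (452, 48) against a planned (450, 50). I'll push it in now and check.

```bash
python3 - <<'E'
from h import *
q=np.array([450.4,-16.])
robot.servo_line(tool(q,0,66),feed=80)
robot.servo_line(tool(q,0,0),feed=50)
robot.servo_line(tool(q,0,25),feed=80)
robot.servo_line(tool(q,0,40,200),feed=200)
snap("scene","s3.png");viewer.read_camera("side")
print([pts("case_center",k) for k in("scene","side")],[casefit([k],(450,-16,(-.2,0,.2))) for k in("scene","side")],pts("squeeze_point","scene"),robot.observe()["t"])
E
```

```text
[[(0.8, array([450.1, -19.2,  41.1]))], [(0.78, array([454.6, -12.2,  38.3]))]] [(array([ 4.49234e+02, -1.30360e+01,  8.10000e-02]), np.float64(0.082), 1), (array([ 4.52667e+02, -1.49430e+01,  4.80000e-02]), np.float64(0.274), 1)] [(0.76, array([661.2,  64.4,  68.6]))] 25.1
```

View pics/s3.png

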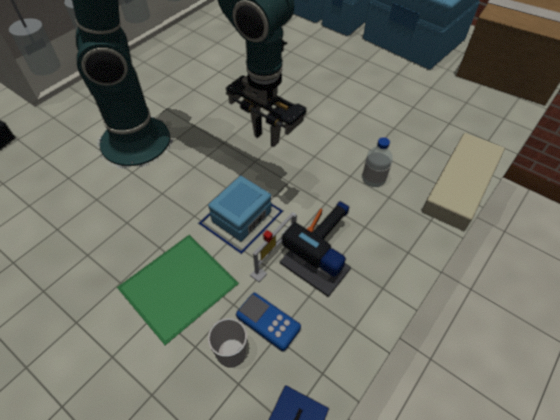

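The case sits inside the outline on all sides, and both fits are within about 5 mm of its centre. Now the trigger squeeze.

```bash
python3 - <<'E'
from h import *
grip(1.0)
robot.movep([665.3,68,200],RX)
robot.servo_line([665.3,68,51],feed=120)
print(robot.observe()["contact_force"])
grip(0.35,20)
o=robot.observe();print("closed",o["grip_width"]*92,o["grip_force"],o["contact_force"],o["t"])
robot.hold(1.0)
o=robot.observe();print(o["grip_width"]*92,o["grip_force"],o["contact_force"],o["t"])
snap("side","sq.png")
grip(1.0);robot.hold(.3)
robot.servo_line([665.3,68,200],feed=150)
snap("scene","s4.png");viewer.read_camera("side")
print(pts("case_center","scene"),pts("case_center","side"),casefit(["side"],(450,-16,(-.2,0,.2))),pts("done_mat","side"),robot.observe()["t"])
E
```

```text
[-0.57984785  0.27298492  0.29088467]
closed 40.78299334465514 20.086842477321625 [ 3.93696393  3.15905847 -4.04249506] 29.05
40.70204605134174 20.087433457374573 [ 3.72450835  3.1882792  -5.84670998] 30.05
[(0.89, array([449.9, -19.3,  40. ]))] [(0.58, array([453. , -11.5,  37. ]))] (array([ 4.51486e+02, -1.46690e+01,  2.30000e-02]), np.float64(0.063), 1) [(0.64, array([ 463.7, -267.6,    1.8]))] 32.7583
```

View pics/sq.png

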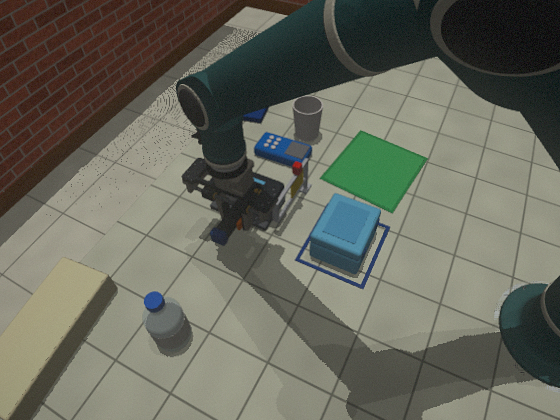

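The squeeze closed to about 41 mm (42 mm is full) and held for 1 s, and the case has not moved. Now I'll push it onto the mat.

```bash
python3 - <<'E'
from h import *
c=np.array([451.,-15.]);e=np.array([463.,-268.]);a=.047
robot.movep(tool(c,a,30,200),rot(a));grip(.45)
robot.servo_line(tool(c,a,30),feed=150)
robot.servo_line(tool(c,a,0),feed=60)
robot.servo_line(tool(c+(e-c)*.5,a,0),feed=70)
robot.servo_line(tool(e,a,0),feed=70)
robot.servo_line(tool(e,a,30),feed=100)
robot.servo_line(tool(e,a,40,220),feed=200)
im=snap("scene","s5.png");viewer.read_camera("side")
for k in("scene","side"): print([pts(n,k,1) for n in("case_center","done_mat","shutter_tab","squeeze_point","bottle","beaker","meter")])
o=robot.observe();print(o["t"],o["contact_force"])
E
```

```text
[[(0.91, array([ 465.6, -273.5,   38. ]))], [], [(0.79, array([596.8, -79.6, 116.6]))], [(0.87, array([660. ,  63.7,  68.3]))], [(0.73, array([ 466.7, -269. ,   38.9]))], [(0.56, array([ 6.761e+02, -3.100e+02,  3.000e-01]))], [(0.98, array([ 6.983e+02, -2.073e+02, -5.000e-01]))]]
[[(0.56, array([ 467.5, -265.3,   37.2]))], [], [(0.7, array([595.1, -75.1, 117.3]))], [(0.8, array([666.4,  69.8,  65.4]))], [(0.97, array([660.2, 323.5,  -2.6]))], [(0.7, array([ 677.9, -302.4,   -6.9]))], [(0.66, array([ 6.992e+02, -2.049e+02, -4.000e-01]))]]
42.7 [0.11855597 0.17342376 0.10659152]
```

View pics/s5.png

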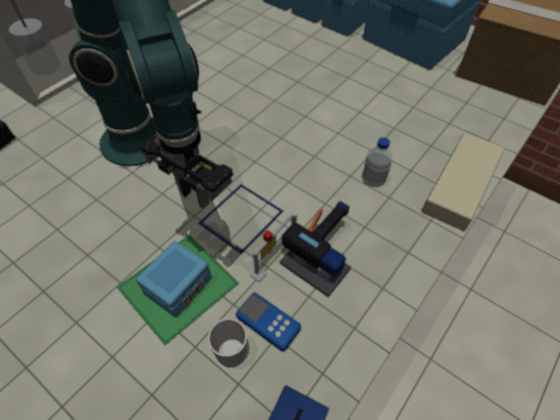

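The case lies wholly on the mat, with its centre near pixel (176,278). The shutter is open, the trigger is out and the bystanders haven't moved.

```bash
python3 -c "
from h import *
print(robot.job_done())"
```

```text
the job is handed in; nothing more can be done
None
```

I handed the job in at about 43 s of robot time: the shutter is open, the trigger was squeezed for about a second and let out with the case in the outline, and the case now lies on the green mat; the interface returned no verdict.

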